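Load the slotted-mass carrier, slots staggered

ROBOT

A 6-joint arm with a two-finger parallel gripper is mounted at the origin on a cart in front of the work surface, level with it; the furniture and walls round the work are solid. World frame = base frame: x ahead of the robot, y to its left, z up, the work surface at z = 0. Lengths are in m, angles in rad, forces in N, time in s.
With the tool pointing down it reaches from about 0.35 to 0.975 m from the base axis. Payload 4.9 kg.
Tool frame: the origin (TCP) lies on the centre line of the jaws, within the pads' length; the fingertips stand manip.tip_reach ahead of it and the grasp point (between the pads) is the TCP (manip.tip_reach is the distance from the TCP to the fingertips, in m); z points along the fingers, y is the line along which they close (so a half turn about z gives the same grasp; the last joint's range is limited). The gripper opens to 85 mm and grips with 20 to 120 N. Pads are 22 mm wide; open, the fingers measure 114 mm over their backs; the gripper's body (76 mm by 85 mm) begins 54 mm behind the grasp point. The pads swing forward as they close: fully open they stand 13 mm farther back than shut.
Start: joints at [1.054, 0.053, 1.613, -0, 1.476, -0.119], TCP at [0.242, 0.576, 0.25] pointing down, gripper open.
Joint ranges: [-3.01, 3.01], [-1.01, 2.22], [0.06, 2.58], [-1.02, 4.17], [0.09, 2.62], [-3.14, 3.14]. Speed limits (rad/s): [2.57, 2.57, 3.14, 3.14, 3.14, 3.14].

INTERFACE

Orientations are given as a unit quaternion [w, x, y, z].
In Python, from plant import manip gives the robot as it stands. The module is installed in compiled form; this text tells all that it offers.
- The arm moves only by the tool move_arm, never from a script. Its argument "rows" is a list of rows, each a list of 7 numbers: the shift along the tool's x, y, z in cm, then the turn, a rotation vector about the tool's x, y, z in degrees, then the opening, from -1 (shut) to 1 (fully open). In form: [[tx, ty, tz, ax, ay, az, jaw], ...]. A call has 1 to 20 rows; each row shifts and turns the commanded pose from where the row before left it, along the tool's axes as they then stand; what a row does not reach is not made up. A row lasts 1/12 s, in which the tool goes at most 41.7 mm and 7.16 degrees, less where a joint would pass 70% of its speed; a pose out of reach is approached as far as the arm can. A call is refused whole if a number of a shift passes 4.17 or a number of a turn 7.16, either way. A call with a gripper value outside its range is refused whole. The fingers move at their own pace and stop on an object; the grip force is fixed at half the most. Time passes only in rows, so rows that do not move let the fingers close. It gives the time, the measured TCP pose, the force, the opening and the grip force at its end, in the units of the state.
- manip.state(): the state, without advancing time (a new reading comes with each control period).
- manip.grab_frame(name): name is "side" or "top"; returns a dict with "img" (420x560x3 uint8, blue, green, red), "mtx" (3x3 intrinsics, pixels), "R" (3x3) and "t" (3): a world point X has camera coordinates R X + t. Camera axes: x right, y down, z forward; pixel columns grow to the right and rows downward; lengths in m; the calibration is good to about 2 mm. A picture is of the moment at which its call begins. There is no depth.
- manip.job_done(): hands the job in; it is judged then, once.
The state is a dict: "time": time; "joint_pos": joint angles; "joint_vel": joint speeds; "joint_efforts": joint torques, N m; "tool_pos": TCP position; "tool_rot": TCP orientation; "contact_force": force on the tool from outside, world axes, zero at the start; "ft_torque": the same for the moment, N m; "gripper_width": opening from 0.0 (shut) to 1.0 (fully open); "grasp_force": force on a finger pad.
Only numpy, scipy, OpenCV 4.12 (cv2) and the standard library are available. Lean on these libraries where they do the work, as an engineer would, in place of code of your own. Each camera call takes 0.05 s, during which the arm holds its last target. There are 200 camera calls.

TASK

Load the four slotted masses onto the upright carrier for the spring experiment: the largest (blue) first on the carrier plate, then steel, then red, with the smallest (brass) on top, each slid in sideways under the black cap with its slot passing the stem until the stem stands at the disc's centre. Turn each disc so that its slot is a quarter turn, either way, from the slot of the disc directly below it, so that none can slide off. Leave the stack flat, released and at rest, and do not move or knock over the jar, the tape roll or the open vial.

Things in the scene. Friction and masses are not known exactly. Their poses are not given: they have to be found in the camera images.
- carrier: fixed upright carrier, round. Origin: on the table, on the stem's axis. Dark foot 84 mm across, 16 mm column; on it an aluminium plate 38 mm across, top 34 mm above the table, where the first disc rests; steel stem 7 mm thick; black cap 20 mm across (wider than a slot) from 90 to 95 mm above the table. Four discs fill 48 of the 56 mm between plate and cap.
- blue_disc: slotted mass: flat round disc, painted blue, the largest, 66 mm across, 12 mm thick, about 250 g, lying flat. Origin: centre of the round outline, on the underside; z up. Slot 16 mm wide, right through, along its +x axis from the rim to the centre (closed end at x = -8 mm; mouth flared to 24 mm). Two milled flats face +y and -y, 62 mm apart, centred at x = 0: grip there, across the slot.
- steel_disc: slotted mass: flat round disc, bare grey steel, second largest, 58 mm across, 12 mm thick, about 200 g, lying flat. Origin: centre of the round outline, on the underside; z up. Slot 16 mm wide, right through, along its +x axis from the rim to the centre (closed end at x = -8 mm; mouth flared to 24 mm). Two milled flats face +y and -y, 54 mm apart, centred at x = 0: grip there, across the slot.
- red_disc: slotted mass: flat round disc, painted red, third, 50 mm across, 12 mm thick, about 150 g, lying flat. Origin: centre of the round outline, on the underside; z up. Slot 16 mm wide, right through, along its +x axis from the rim to the centre (closed end at x = -8 mm; mouth flared to 24 mm). Two milled flats face +y and -y, 47 mm apart, centred at x = 0: grip there, across the slot.
- brass_disc: slotted mass: flat round disc, yellow brass, the smallest, 42 mm across, 12 mm thick, about 100 g, lying flat. Origin: centre of the round outline, on the underside; z up. Slot 16 mm wide, right through, along its +x axis from the rim to the centre (closed end at x = -8 mm; mouth flared to 24 mm). Two milled flats face +y and -y, 39 mm apart, centred at x = 0: grip there, across the slot.
- amber_jar: bystander: empty amber glass jar 80 mm across, 118 mm high, standing behind the work to the right. Origin: centre of its underside. Leave it where it is.
- tape_roll: bystander: roll of tan tape, 98 mm across, 25 mm high, lying at the back left. Origin: centre of its underside. Leave it where it is.
- vial_open: bystander: small open glass vial, 26 mm across, 44 mm high, standing at the right. Origin: centre of its underside. Leave it where it is.
Not all that is in view belongs to the job. Leave any purple look-alike of the blue_disc alone. Several things have the shape of the steel_disc; the one meant has the colours described above.

How it is judged:
By the outcome, as a careful person would: the job done as asked, in the order asked, and still so for the second after the job is handed in, with the robot touching nothing.
It also fails if it takes over 125 s, if anything falls off the work surface, if the arm or the gripper's body presses on something with over 40 N, if the wrist force passes 120 N, or if a joint passes its speed limit or range.

## Working session

There is one attempt and no reset: what is moved stays moved. The work goes in short steps, Python scripts to look and compute and a tool call to move; the robot and the scene stay as the last step left them, time stands still between calls to the robot, and variables do not carry over. Pictures are saved under pics/ and viewed, at most 14 in all, crops included, and the job is handed in when it is done.

Besides the shell and the picture viewer there is one more tool, called after "Emit:" as name(argument=value, ...) on one line, values as JSON. move_arm: Moves the arm, as the interface text tells. Its arguments: {"type":"object","properties":{"rows":{"type":"array","items":{"type":"array","items":{"type":"number"}}}},"required":["rows"]}

```bash
mkdir -p pics
python3 - <<'E'
from plant import manip
import cv2,numpy as np,pickle
for n in("top","side"):
    f=manip.grab_frame(n);cv2.imwrite(f"pics/{n}0.png",f["img"]);pickle.dump(f,open(n+"0.pkl","wb"))
    print(n,f["mtx"].round(1).tolist(),(-f["R"].T@f["t"]).round(3),f["R"].round(2).tolist())
print(manip.state(),manip.tip_reach)
E
```

```text
top [[483.3, 0.0, 278.8], [0.0, 483.3, 201.5], [0.0, 0.0, 1.0]] [ 0.301 -0.003  1.084] [[-0.11, -0.99, -0.01], [-0.97, 0.1, -0.22], [0.22, -0.02, -0.98]]
side [[430.3, 0.0, 280.6], [0.0, 430.3, 216.3], [0.0, 0.0, 1.0]] [ 0.199 -1.047  0.503] [[0.95, -0.31, 0.01], [-0.12, -0.37, -0.92], [0.29, 0.87, -0.39]]
{'time': 0.1, 'joint_pos': array([ 1.05397985e+00,  5.33279506e-02,  1.61417675e+00, -3.04195986e-05,
        1.47599361e+00, -1.19021131e-01]), 'joint_vel': array([-0.00033523, -0.00097488, -0.00402667, -0.00039321,  0.00063844,
        0.00180167]), 'joint_efforts': array([-5.32428312e-04, -3.94900239e+01, -3.71365070e+01, -1.68501724e-04,
        3.92916423e-03,  8.98201193e-06]), 'tool_pos': array([0.24186935, 0.57572136, 0.24915093]), 'tool_rot': array([-2.83462672e-04,  1.97587341e-01,  9.80284823e-01, -9.09810352e-04]), 'contact_force': array([ 0.64254496, -0.78592033, -0.84260067]), 'ft_torque': array([-0.01288567,  0.0106241 ,  0.03202705]), 'grasp_force': 0.0, 'gripper_width': 0.9982322783155387} 0.019
```

View pics/top0.png

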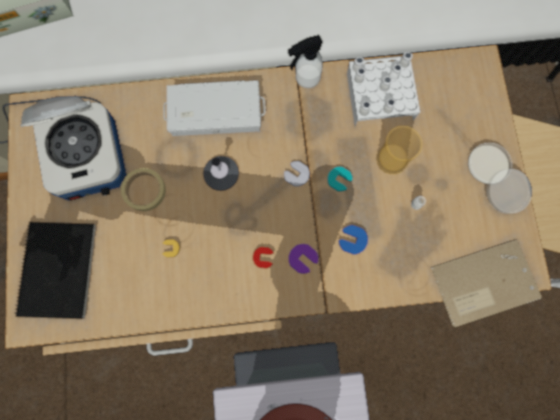

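View pics/side0.png

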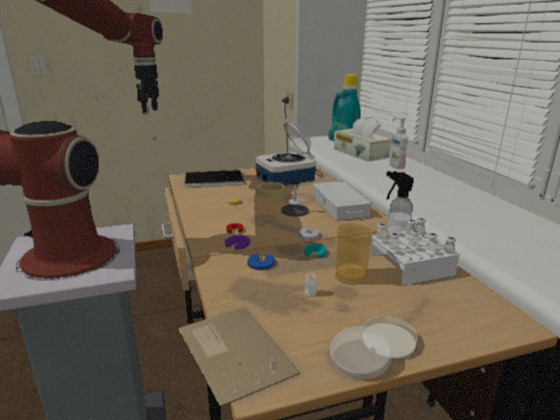

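The top view shows blue at (352,239), grey steel at (296,173), red at (263,257), brass at (171,248) and the carrier cap near (218,166). The purple (303,258) and teal (340,179) discs are decoys. I'll measure them next.

```bash
cat > h.py <<'E'
import cv2,numpy as np,pickle
from plant import manip
def cast(f,uv,z):
    uv=np.atleast_2d(uv).astype(float); d=np.c_[uv,np.ones(len(uv))]@np.linalg.inv(f["mtx"]).T@f["R"]
    c=-f["R"].T@f["t"]; return (c+d*((z-c[2])/d[:,2])[:,None])[:,:2]
def proj(f,X):
    p=(np.atleast_2d(X)@f["R"].T+f["t"])@f["mtx"].T; return p[:,:2]/p[:,2:]
def disc(f,mask,z):
    """centre, slot yaw (deg), diameter: top-face outline on plane z"""
    m=cv2.resize(mask,None,fx=4,fy=4,interpolation=cv2.INTER_CUBIC)
    m=(m>127).astype(np.uint8)
    c=max(cv2.findContours(m,0,1)[0],key=cv2.contourArea)[:,0]
    P=cast(f,(c+.5)/4-.5,z)*1000
    (x,y),r=cv2.minEnclosingCircle(P.astype(np.float32))
    vs=np.argwhere(cv2.drawContours(m*0,[c],-1,1,-1))[:,::-1]
    g=cast(f,(vs+.5)/4-.5,z).mean(0)*1000
    d=np.array([x,y])-g
    return np.array([x,y]).round(1),np.degrees(np.arctan2(d[1],d[0])).round(1),round(2*r,1),np.hypot(*d).round(1)
E
python3 - <<'E'
from h import *
f=pickle.load(open("top0.pkl","rb"));im=f["img"];hsv=cv2.cvtColor(im,40)
for n,(u,v) in dict(blue=(352,239),steel=(296,173),red=(263,257),brass=(171,248)).items():
    w=np.zeros(im.shape[:2],np.uint8);cv2.circle(w,(u,v),24,1,-1)
    H,S,V=[hsv[...,i].astype(int) for i in range(3)]
    m={"blue":(abs(H-108)<10)&(S>150),"red":((H<6)|(H>172))&(S>150),"brass":(abs(H-24)<6)&(S>140),"steel":(S<60)&(V>110)}[n]
    print(n,disc(f,((m&(w>0))*255).astype(np.uint8),.012))
    print(hsv[v-2:v+14:5,u-10:u+12:5].tolist())if n in("brass",) else 0
a=cv2.resize(im[130:290,140:390],None,fx=3,fy=3,interpolation=2);cv2.imwrite("pics/c.png",a)
s=pickle.load(open("side0.pkl","rb"));b=cv2.resize(s["img"][160:280,210:350],None,fx=5,fy=5,interpolation=2);cv2.imwrite("pics/s.png",b)
E
```

```text
blue (array([ 435.3, -177.1]), np.float64(67.9), 62.2, np.float64(3.9))
steel (array([600.9, -68.4]), np.float64(60.2), 65.9, np.float64(2.6))
red (array([417.2,  25. ]), np.float64(-97.2), 48.7, np.float64(4.3))
brass (array([460.1, 229.9]), np.float64(73.2), 41.3, np.float64(3.6))
[[[18, 85, 181], [18, 93, 176], [18, 102, 158], [22, 157, 192], [18, 93, 164]], [[18, 85, 182], [20, 129, 160], [21, 135, 166], [22, 156, 189], [18, 87, 178]], [[18, 83, 184], [21, 136, 187], [21, 142, 182], [19, 95, 174], [18, 85, 180]], [[18, 85, 183], [18, 91, 180], [18, 89, 180], [18, 82, 183], [18, 87, 178]]]
```

View pics/c.png

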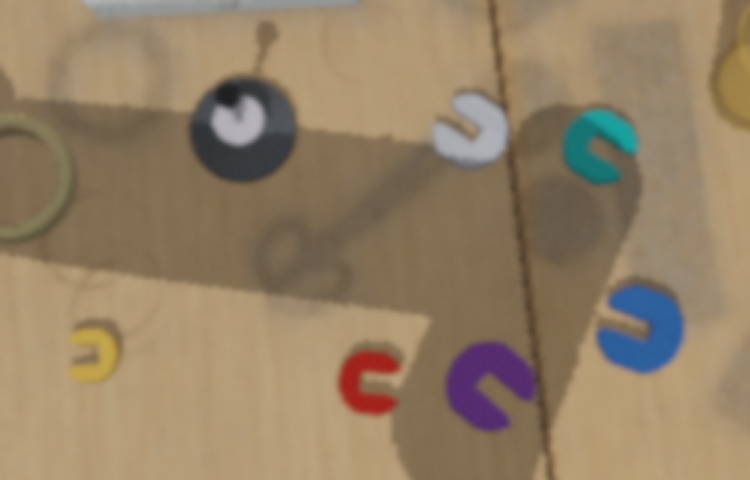

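View pics/s.png

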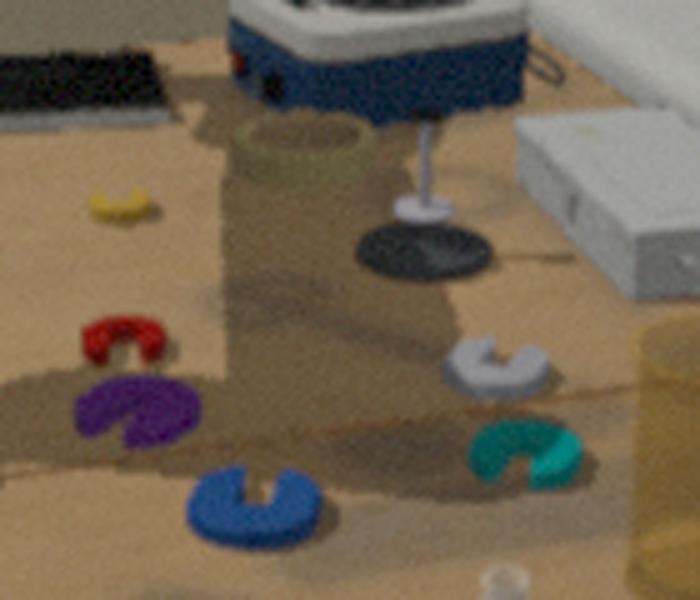

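The crops confirm the layout. The slots point left for blue, steel and brass, and right for red. The carrier shows its black cap at about (216,162), the plate at (219,170) and the foot at (221,172). Next I'll tighten the masks, slot yaws and carrier position.

```bash
cat >> h.py <<'E'
def slotdisc(f,m,z):
    m=(cv2.GaussianBlur(cv2.resize(m,None,fx=6,fy=6,interpolation=cv2.INTER_CUBIC),(0,0),2)>127).astype(np.uint8)
    c=max(cv2.findContours(m,0,1)[0],key=cv2.contourArea)
    fill=cv2.drawContours(m*0,[c],-1,1,-1)
    hull=cv2.fillPoly(m*0,[cv2.convexHull(c)],1)
    s=cv2.morphologyEx(hull-fill,cv2.MORPH_OPEN,np.ones((7,7)))
    sc=max(cv2.findContours(s,0,1)[0],key=cv2.contourArea)
    px=lambda k:cast(f,(np.argwhere(k)[:,::-1]+.5)/6-.5,z).mean(0)*1000
    S=px(cv2.drawContours(m*0,[sc],-1,1,-1));G=px(fill);Hc=px(hull)
    P=cast(f,(c[:,0]+.5)/6-.5,z)*1000;(x,y),r=cv2.minEnclosingCircle(P.astype(np.float32))
    y2=lambda d:np.degrees(np.arctan2(d[1],d[0])).round(1)
    return dict(circ=(round(x,1),round(y,1)),d=round(2*r,1),hull=Hc.round(1),yawSG=y2(S-G),yawSH=y2(S-Hc))
E
python3 - <<'E'
from h import *
out=[]
for cam in("top","side"):
    f=pickle.load(open(cam+"0.pkl","rb"));im=f["img"];hsv=cv2.cvtColor(im,40)
    H,S,V=[hsv[...,i].astype(int) for i in range(3)]
    for n,X in dict(blue=(.435,-.177),steel=(.598,-.066),red=(.417,.025),brass=(.46,.23)).items():
        u,v=proj(f,[*X,.006])[0].astype(int)
        w=np.zeros(im.shape[:2],np.uint8);cv2.circle(w,(int(u),int(v)),22 if cam=="top" else 18,1,-1)
        m={"blue":(abs(H-108)<12)&(S>120),"red":((H<8)|(H>170))&(S>140),"brass":(abs(H-24)<8)&(S>118),"steel":(S<70)&(V>(130 if cam=="top" else 110))}[n]
        mk=((m&(w>0))*255).astype(np.uint8)
        try: print(cam,n,slotdisc(f,mk,.012 if cam=="top" else .012))
        except Exception as e: print(cam,n,e)
        a=im[v-22:v+22,u-22:u+22].copy();b=cv2.cvtColor(mk,8)[v-22:v+22,u-22:u+22]
        out.append(cv2.resize(np.vstack([a,b]),None,fx=4.4,fy=4.4,interpolation=0))
    # carrier
    for nm,cond,z,c0 in(("foot",(V<95)&(S<90),.0,(221,172)),("plate",(S<60)&(V>130),.034,(219,170)),("cap",V<50,.095,(216,162))):
        if cam=="side":break
        w=np.zeros(im.shape[:2],np.uint8);cv2.circle(w,c0,21 if nm=="foot" else 12,1,-1)
        m=(cond&(w>0)).astype(np.uint8)
        if nm=="foot":m=cv2.morphologyEx(m,3,np.ones((3,3)))
        c=cv2.convexHull(max(cv2.findContours(m,0,1)[0],key=cv2.contourArea))[:,0]
        P=cast(f,c,z)*1000;print(nm,cv2.minEnclosingCircle(P.astype(np.float32)))
cv2.imwrite("pics/m.png",np.vstack([np.hstack(out[:4])]))
E
```

```text
top blue {'circ': (435.7, -177.3), 'd': 63.9, 'hull': array([ 435.1, -178. ]), 'yawSG': np.float64(66.4), 'yawSH': np.float64(65.8)}
top steel {'circ': (601.4, -67.4), 'd': 65.7, 'hull': array([602.6, -69. ]), 'yawSG': np.float64(54.2), 'yawSH': np.float64(54.0)}
top red {'circ': (417.1, 25.2), 'd': 50.9, 'hull': array([417.3,  26.7]), 'yawSG': np.float64(-100.2), 'yawSH': np.float64(-99.7)}
top brass {'circ': (460.3, 230.4), 'd': 44.4, 'hull': array([459.9, 229.1]), 'yawSG': np.float64(83.2), 'yawSH': np.float64(82.0)}
foot ((623.7098388671875, 105.46701049804688), 41.93818664550781)
plate ((621.7326049804688, 105.11772918701172), 19.199121475219727)
cap ((623.7666015625, 104.40828704833984), 8.125689506530762)
side blue {'circ': (432.3, -189.5), 'd': 78.4, 'hull': array([ 432.7, -190.5]), 'yawSG': np.float64(67.8), 'yawSH': np.float64(67.9)}
side steel {'circ': (598.4, -72.2), 'd': 67.2, 'hull': array([600.9, -73.2]), 'yawSG': np.float64(56.5), 'yawSH': np.float64(56.1)}
side red {'circ': (418.3, 12.7), 'd': 68.6, 'hull': array([415.4,  12.3]), 'yawSG': np.float64(-101.4), 'yawSH': np.float64(-101.5)}
side brass {'circ': (461.2, 212.1), 'd': 77.2, 'hull': array([456.8, 213.5]), 'yawSG': np.float64(79.4), 'yawSH': np.float64(79.3)}
```

View pics/m.png

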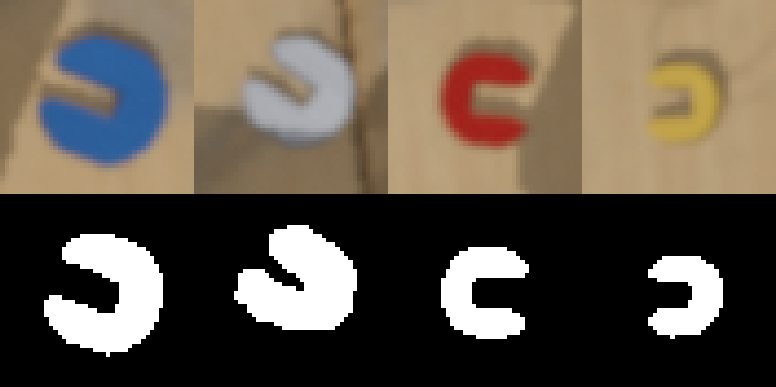

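The masks are good. The carrier axis is at about (623,105). My plan for the final slot yaws is blue 0°, steel 90°, red 0°, brass 90°. First move is toward blue.

```bash
cat >> h.py <<'E'
def plan(x,y,z,yaw=None):
    """mm, deg of tool-x heading: turn about tool z (deg), then shift in tool axes after the turn (cm)"""
    s=manip.state();q=s["tool_rot"];p=s["tool_pos"]*1000
    from scipy.spatial.transform import Rotation as Ro
    R=Ro.from_quat([q[1],q[2],q[3],q[0]]).as_matrix();cur=np.degrees(np.arctan2(R[1,0],R[0,0]))
    if yaw is None:yaw=cur
    t=(cur-yaw+180)%360-180;a=np.radians(yaw);d=np.array([x,y,z])-p
    print("yaw",cur.round(2),"tilt",R[:,2].round(4),"turn",round(t,2),"shift",np.round([d[0]*np.cos(a)+d[1]*np.sin(a),d[0]*np.sin(a)-d[1]*np.cos(a),-d[2]],1)/10)
E
python3 -c "
from h import *
plan(435,-178,120,66.5)"
```

```text
yaw 157.21 tilt [-9.0e-04 -1.7e-03 -1.0e+00] turn 90.71 shift [-61.42  47.77  12.92]
```

Emit:
move_arm(rows=[[0,0,0,0,0,7,0.69],[0,0,0,0,0,7,0.69],[0,0,0,0,0,7,0.69],[0,0,0,0,0,7,0.69],[0,0,0,0,0,7,0.69],[0,0,0,0,0,7,0.69],[0,0,0,0,0,7,0.69],[0,0,0,0,0,7,0.69],[0,0,0,0,0,7,0.69],[0,0,0,0,0,7,0.69],[0,0,0,0,0,7,0.69],[0,0,0,0,0,7,0.69],[0,0,0,0,0,6.7,0.69],[0,0,0,0,0,0,0.69]])

```text
time: 1.27
tool_pos: [0.242, 0.5759, 0.2496]
tool_rot: [0.0, 0.837, 0.548, -0.001]
contact_force: [-0.2, 0.3, 0.2]
gripper_width: 0.844
grasp_force: 0.0
```

```bash
python3 -c "
from h import *
plan(435,-178,120,66.5)"
```

```text
yaw 66.4 tilt [-6.e-04 -1.e-03 -1.e+00] turn -0.1 shift [-61.44  47.77  12.96]
```

Emit:
move_arm(rows=[[-3.07,2.39,0.5,0,0,0,0.69],[-3.07,2.39,0.5,0,0,0,0.69],[-3.07,2.39,0.5,0,0,0,0.69],[-3.07,2.39,0.5,0,0,0,0.69],[-3.07,2.39,0.5,0,0,0,0.69],[-3.07,2.39,0.5,0,0,0,0.69],[-3.07,2.39,0.5,0,0,0,0.69],[-3.07,2.39,0.5,0,0,0,0.69],[-3.07,2.39,0.5,0,0,0,0.69],[-3.07,2.39,0.5,0,0,0,0.69],[-3.07,2.39,0.5,0,0,0,0.69],[-3.07,2.39,0.5,0,0,0,0.69],[-3.07,2.39,0.5,0,0,0,0.69],[-3.07,2.39,0.5,0,0,0,0.69],[-3.07,2.39,0.5,0,0,0,0.69],[-3.07,2.39,0.5,0,0,0,0.69],[-3.07,2.39,0.5,0,0,0,0.69],[-3.07,2.39,0.5,0,0,0,0.69],[-3.07,2.39,0.5,0,0,0,0.69],[-3.07,2.39,0.5,0,0,0,0.69]])

```text
time: 2.93
tool_pos: [0.4356, -0.1795, 0.1499]
tool_rot: [-0.0, 0.836, 0.549, 0.0]
contact_force: [0.6, 0.6, 0.2]
gripper_width: 0.841
grasp_force: 0.0
```

Emit:
move_arm(rows=[[0,0,0,0,0,0,0.69],[0,0,0,0,0,0,0.69]])

```text
time: 3.1
tool_pos: [0.4354, -0.1789, 0.1495]
tool_rot: [-0.001, 0.836, 0.548, -0.0]
contact_force: [-0.2, 1.0, -0.1]
gripper_width: 0.84
grasp_force: 0.0
```

Run:
```python
from h import *
plan(435,-178,30,66.5)
o=[]
for n in("top","side"):
    f=manip.grab_frame(n);u,v=proj(f,[.435,-.178,.06])[0].astype(int)
    o.append(cv2.resize(f["img"][v-60:v+50,u-55:u+55],(390,390),interpolation=2))
cv2.imwrite("pics/a1.png",np.hstack(o))
```

```text
yaw 66.46 tilt [-0.0018  0.0013 -1.    ] turn -0.04 shift [ 0.07 -0.07 11.95]
```

View pics/a1.png

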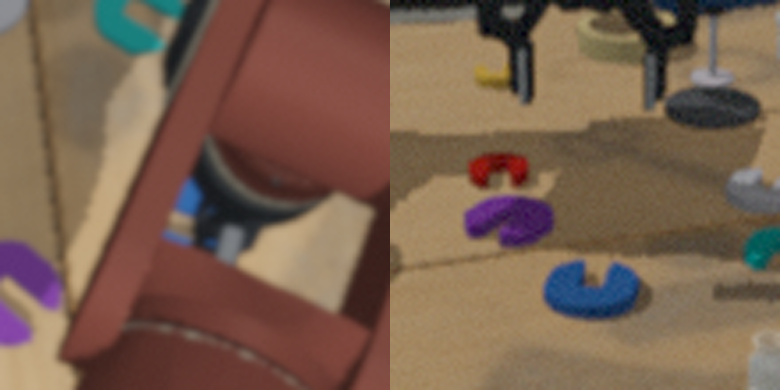

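The top view (left) is blocked by the arm. The side view (right) shows the open fingers above blue, with fingertips at about (525,103) and (650,108) in the crop. I'll descend and measure tip height.

Emit:
move_arm(rows=[[0.07,-0.07,2,0,0,0,0.69],[0,0,2,0,0,0,0.69],[0,0,2,0,0,0,0.69],[0,0,2,0,0,0,0.69],[0,0,2,0,0,0,0.69],[0,0,1,0,0,0,0.69],[0,0,0,0,0,0,0.69],[0,0,0,0,0,0,0.69]])

```text
time: 3.87
tool_pos: [0.4353, -0.1757, 0.0405]
tool_rot: [-0.0, 0.836, 0.549, -0.0]
contact_force: [0.1, 0.2, 0.7]
gripper_width: 0.843
grasp_force: 0.0
```

Run:
```python
from h import *
plan(435,-178,20,66.5)
f=manip.grab_frame("side");u,v=proj(f,[.435,-.178,.02])[0].astype(int);print(u,v)
im=cv2.resize(f["img"][v-35:v+25,u-40:u+40],None,fx=10,fy=10,interpolation=2)
s=manip.state();p=s["tool_pos"];a=np.radians(66.5);yv=np.array([np.sin(a),-np.cos(a),0])
for sg in(-1,1):
  for dz in(0,-10,-19):
    q=proj(f,p+sg*yv*.036+[0,0,dz/1000])[0];c=((q-[u-40,v-35])*10).astype(int);cv2.circle(im,c.tolist(),4,(0,0,255) if dz else (0,255,0),-1)
cv2.imwrite("pics/a2.png",im)
```

```text
yaw 66.61 tilt [-3.e-04  2.e-04 -1.e+00] turn 0.11 shift [-0.22  0.06  2.05]
260 255
```

View pics/a2.png

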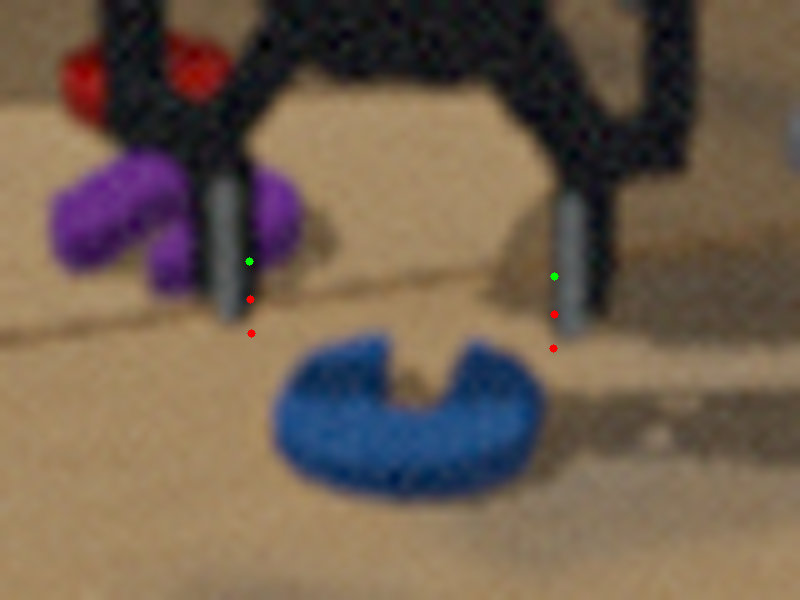

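The tips sit about 15 mm below the TCP at this opening, and the jaws straddle blue. I'll go down to TCP z≈17 mm and close.

Emit:
move_arm(rows=[[-0.2,0.06,0.8,0,0,0,0.69],[0,0,0.8,0,0,0,0.69],[0,0,0.5,0,0,0,0.69],[0,0,0.2,0,0,0,0.69],[0,0,0,0,0,0,0.69],[0,0,0,0,0,0,-1],[0,0,0,0,0,0,-1],[0,0,0,0,0,0,-1],[0,0,0,0,0,0,-1],[0,0,0,0,0,0,-1],[0,0,0,0,0,0,-1],[0,0,0,0,0,0,-1]])

```text
time: 4.92
tool_pos: [0.4356, -0.1789, 0.0179]
tool_rot: [0.001, 0.836, 0.548, 0.0]
contact_force: [0.7, 0.2, 4.6]
gripper_width: 0.701
grasp_force: 65.8
```

```bash
python3 -c "
from h import *
plan(435,-178,100,66.5)"
```

```text
yaw 66.51 tilt [ 9.e-04 -7.e-04 -1.e+00] turn 0.01 shift [ 0.06 -0.09 -8.21]
```

Emit:
move_arm(rows=[[0,0,-1,0,0,0,-1],[0,0,-2,0,0,0,-1],[0,0,-3,0,0,0,-1],[0,0,-3,0,0,0,-1],[0,0,-3,0,0,0,-1],[0,0,-1,0,0,0,-1],[0,0,0,0,0,7,-1],[0,0,0,0,0,7,-1],[0,0,0,0,0,7,-1],[0,0,0,0,0,7,-1],[0,0,0,0,0,7,-1],[0,0,0,0,0,7,-1],[0,0,0,0,0,7,-1],[0,0,0,0,0,7,-1],[0,0,0,0,0,7,-1],[0,0,0,0,0,3.5,-1],[0,0,0,0,0,0,-1],[0,0,0,0,0,0,-1]])

```text
time: 6.42
tool_pos: [0.4343, -0.1781, 0.1459]
tool_rot: [-0.001, 1.0, 0.001, -0.001]
contact_force: [-1.0, 0.6, -2.0]
gripper_width: 0.705
grasp_force: 66.0
```

Run:
```python
from h import *
plan(540,105,60,0);s=manip.state();print(s["gripper_width"],s["grasp_force"],s["tool_pos"],s["contact_force"])
f=manip.grab_frame("side");u,v=proj(f,s["tool_pos"]-[0,0,.02])[0].astype(int)
cv2.imwrite("pics/a3.png",cv2.resize(f["img"][v-35:v+25,u-40:u+40],None,fx=8,fy=8,interpolation=2))
```

```text
yaw 0.11 tilt [-0.0021  0.0013 -1.    ] turn 0.11 shift [ 10.57 -28.31   8.59]
0.70455323177842 66.00548207759857 [ 0.43429802 -0.17810502  0.14587634] [-0.97361722  0.62583364 -2.00089683]
```

View pics/a3.png

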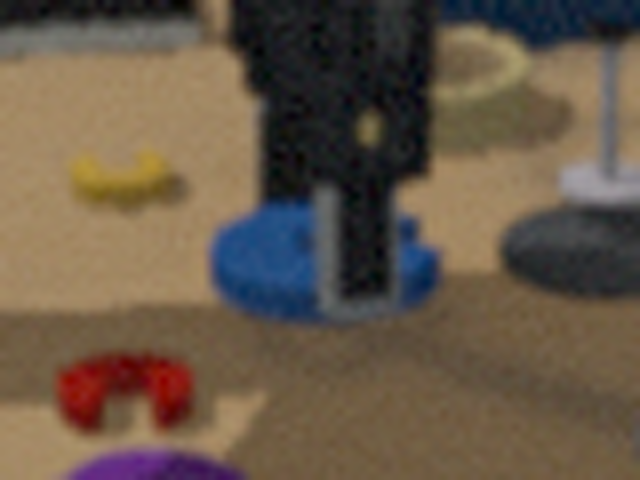

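Blue is held level and centred between the pads: disc centre at px 325, near finger at 358, which matches parallax. Moving to the carrier staging point.

Emit:
move_arm(rows=[[1.06,-2.83,0,0,0,0,-1],[1.06,-2.83,0,0,0,0,-1],[1.06,-2.83,0,0,0,0,-1],[1.06,-2.83,0,0,0,0,-1],[1.06,-2.83,0,0,0,0,-1],[1.06,-2.83,0,0,0,0,-1],[1.06,-2.83,0,0,0,0,-1],[1.06,-2.83,0,0,0,0,-1],[1.06,-2.83,0,0,0,0,-1],[1.06,-2.83,0,0,0,0,-1],[0,0,2,0,0,0,-1],[0,0,2,0,0,0,-1],[0,0,2,0,0,0,-1],[0,0,2,0,0,0,-1],[0,0,0.6,0,0,0,-1],[0,0,0,0,0,0,-1],[0,0,0,0,0,0,-1]])

```text
time: 7.88
tool_pos: [0.5411, 0.1043, 0.0614]
tool_rot: [0.0, 1.0, 0.0, -0.0]
contact_force: [0.2, -0.6, -1.6]
gripper_width: 0.695
grasp_force: 66.2
```

Run:
```python
from h import *
plan(623,105,56,0)
f=manip.grab_frame("side");u,v=proj(f,[.58,.105,.05])[0].astype(int)
cv2.imwrite("pics/a4.png",cv2.resize(f["img"][v-35:v+25,u-40:u+40],None,fx=8,fy=8,interpolation=2))
```

```text
yaw 0.03 tilt [-3.e-04 -0.e+00 -1.e+00] turn 0.03 shift [ 8.19 -0.07  0.54]
```

View pics/a4.png

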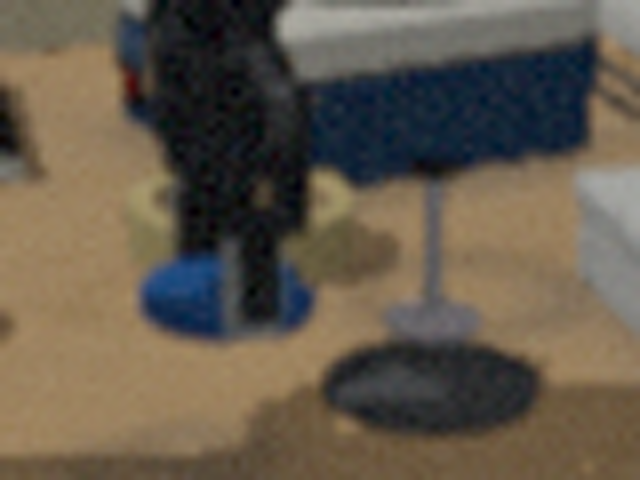

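Blue is staged left of the stem with its underside above plate level. Sliding in now.

Emit:
move_arm(rows=[[0,-0.07,0.3,0,0,0,-1],[1,0,0,0,0,0,-1],[1.2,0,0,0,0,0,-1],[1.2,0,0,0,0,0,-1],[1.2,0,0,0,0,0,-1],[1.2,0,0,0,0,0,-1],[1,0,0,0,0,0,-1],[0.8,0,0,0,0,0,-1],[0.6,0,0,0,0,0,-1],[0,0,0,0,0,0,-1],[0,0,0,0,0,0,-1]])

```text
time: 8.85
tool_pos: [0.6231, 0.1051, 0.0583]
tool_rot: [-0.0, 1.0, 0.0, -0.0]
contact_force: [-0.3, -0.0, -3.3]
gripper_width: 0.702
grasp_force: 66.2
```

Run:
```python
from h import *
plan(623,105,52,0);print(manip.state()["contact_force"])
f=manip.grab_frame("side");u,v=proj(f,[.62,.105,.06])[0].astype(int)
cv2.imwrite("pics/a5.png",cv2.resize(f["img"][v-35:v+25,u-40:u+40],None,fx=8,fy=8,interpolation=2))
```

```text
yaw 0.01 tilt [-4.e-04  0.e+00 -1.e+00] turn 0.01 shift [-0.01  0.01  0.63]
[-0.29947777 -0.02430746 -3.33416979]
```

View pics/a5.png

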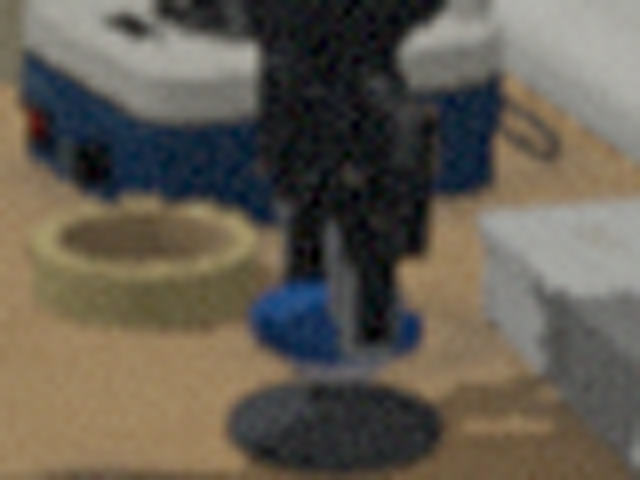

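Blue is on the stem axis with no side force. Lowering until it touches the plate.

Emit:
move_arm(rows=[[0,0,0.3,0,0,0,-1],[0,0,0.1,0,0,0,-1],[0,0,0.05,0,0,0,-1],[0,0,0,0,0,0,-1],[0,0,0,0,0,0,-1]])

```text
time: 9.32
tool_pos: [0.6229, 0.1051, 0.0537]
tool_rot: [-0.0, 1.0, 0.0, -0.0]
contact_force: [-1.0, 0.1, -2.5]
gripper_width: 0.702
grasp_force: 66.2
```

Emit:
move_arm(rows=[[0,0,0.1,0,0,0,-1],[0,0,0,0,0,0,-1],[0,0,0,0,0,0,-1]])

```text
time: 9.57
tool_pos: [0.623, 0.1051, 0.0528]
tool_rot: [-0.0, 1.0, 0.0, -0.0]
contact_force: [0.5, -0.0, -2.4]
gripper_width: 0.702
grasp_force: 66.2
```

Emit:
move_arm(rows=[[0,0,0.08,0,0,0,-1],[0,0,0,0,0,0,-1],[0,0,0,0,0,0,-1]])

```text
time: 9.82
tool_pos: [0.6231, 0.1051, 0.052]
tool_rot: [0.0, 1.0, 0.0, -0.0]
contact_force: [-0.6, -0.8, -2.6]
gripper_width: 0.704
grasp_force: 66.2
```

Emit:
move_arm(rows=[[0,0,0.05,0,0,0,-1],[0,0,0,0,0,0,-1],[0,0,0,0,0,0,-1]])

```text
time: 10.07
tool_pos: [0.6231, 0.1051, 0.0519]
tool_rot: [0.0, 1.0, 0.0, -0.0]
contact_force: [-2.7, 0.5, 0.9]
gripper_width: 0.703
grasp_force: 66.6
```

Emit:
move_arm(rows=[[0,0,0,0,0,0,0.5],[0,0,0,0,0,0,0.6],[0,0,0,0,0,0,0.8],[0,0,0,0,0,0,0.8],[0,0,0,0,0,0,0.8],[0,0,-0.5,0,0,0,0.8],[0,0,-1.5,0,0,0,0.8],[0,0,-3,0,0,0,0.8],[0,0,-3,0,0,0,0.8],[0,0,-3,0,0,0,0.6],[0,0,-1,0,0,-7,0.6],[0,0,0,0,0,-7,0.6],[0,0,0,0,0,-7,0.6],[0,0,0,0,0,-7,0.6],[0,0,0,0,0,-7,0.6],[0,0,0,0,0,-7,0.6],[0,0,0,0,0,-7,0.6],[0,0,0,0,0,-6,0.6],[0,0,0,0,0,0,0.6],[0,0,0,0,0,0,0.6]])

```text
time: 11.73
tool_pos: [0.6234, 0.1052, 0.1729]
tool_rot: [0.0, 0.888, 0.461, 0.001]
contact_force: [0.2, 0.7, 0.4]
gripper_width: 0.8
grasp_force: 0.0
```

```bash
python3 -c "
from h import *
plan(601,-68.5,60,55)"
```

```text
yaw 54.86 tilt [ 1.6e-03  1.0e-04 -1.0e+00] turn -0.14 shift [-15.51   8.12  11.29]
```

Emit:
move_arm(rows=[[-2.6,1.35,0,0,0,0,0.6],[-2.6,1.35,0,0,0,0,0.6],[-2.6,1.35,0,0,0,0,0.6],[-2.6,1.35,0,0,0,0,0.6],[-2.6,1.35,0,0,0,0,0.6],[-2.5,1.37,0,0,0,0,0.6],[0,0,3,0,0,0,0.6],[0,0,3,0,0,0,0.6],[0,0,3,0,0,0,0.6],[0,0,2.3,0,0,0,0.6],[0,0,0,0,0,0,0.6],[0,0,0,0,0,0,0.6]])

```text
time: 12.73
tool_pos: [0.5998, -0.0682, 0.0577]
tool_rot: [-0.001, 0.887, 0.461, -0.001]
contact_force: [0.9, -0.1, 0.2]
gripper_width: 0.8
grasp_force: 0.0
```

Run:
```python
from h import *
plan(601,-68.5,17.5,55)
o=[]
for n,X in(("top",[.623,.105,.06]),("side",[.61,.02,.05])):
    f=manip.grab_frame(n);u,v=proj(f,X)[0].astype(int)
    k=40 if n=="top" else 50
    o.append(cv2.resize(f["img"][v-k:v+k,u-k:u+k],(390,390),interpolation=2))
cv2.imwrite("pics/b1.png",np.hstack(o))
```

```text
yaw 54.92 tilt [-2.7e-03  6.0e-04 -1.0e+00] turn -0.08 shift [0.05 0.11 4.02]
```

View pics/b1.png

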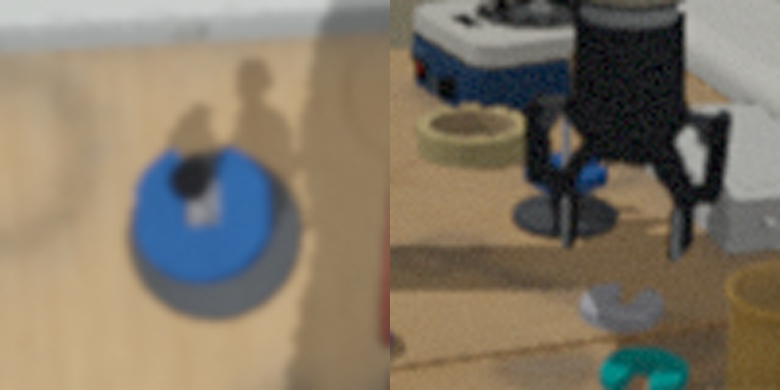

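Blue sits centred on the plate with its slot facing +x. The fingers straddle steel at (622,305) in the side crop. Descending and gripping.

Emit:
move_arm(rows=[[0.05,0.11,1.5,0,0,0,0.6],[0,0,1.5,0,0,0,0.6],[0,0,0.6,0,0,0,0.6],[0,0,0.25,0,0,0,0.6],[0,0,0,0,0,0,0.6],[0,0,0,0,0,0,0],[0,0,0,0,0,0,-1],[0,0,0,0,0,0,-1],[0,0,0,0,0,0,-1],[0,0,0,0,0,0,-1],[0,0,0,0,0,0,-1],[0,0,0,0,0,0,-1],[0,0,0,0,0,0,-1]])

```text
time: 13.92
tool_pos: [0.6033, -0.0689, 0.0223]
tool_rot: [0.001, 0.887, 0.462, 0.001]
contact_force: [-0.8, 1.0, 6.2]
gripper_width: 0.608
grasp_force: 61.9
```

Emit:
move_arm(rows=[[0,0,-1,0,0,0,-1],[0,0,-2,0,0,0,-1],[0,0,-3,0,0,0,-1],[0,0,-3,0,0,0,-1],[0,0,-3,0,0,0,-1],[0,0,-1,0,0,-7,-1],[0,0,0,0,0,-7,-1],[0,0,0,0,0,-7,-1],[0,0,0,0,0,-7,-1],[0,0,0,0,0,-7,-1],[0,0,0,0,0,0,-1],[0,0,0,0,0,0,-1]])

```text
time: 14.92
tool_pos: [0.6017, -0.0686, 0.1502]
tool_rot: [-0.0, 0.708, 0.706, -0.0]
contact_force: [0.4, 0.0, -1.0]
gripper_width: 0.604
grasp_force: 63.2
```

Run:
```python
from h import *
plan(623,20,70,90);s=manip.state();print(s["gripper_width"],s["grasp_force"],s["tool_pos"],s["contact_force"])
o=[]
f=manip.grab_frame("side");u,v=proj(f,s["tool_pos"]-[0,0,.02])[0].astype(int)
cv2.imwrite("pics/b2.png",cv2.resize(f["img"][v-35:v+25,u-40:u+40],None,fx=8,fy=8,interpolation=2))
```

```text
yaw 89.83 tilt [-0. -0. -1.] turn -0.17 shift [8.86 2.13 8.02]
0.603847852755727 63.15051385201514 [ 0.6017086  -0.06861849  0.15018922] [ 0.41412843  0.02598632 -0.96416926]
```

View pics/b2.png

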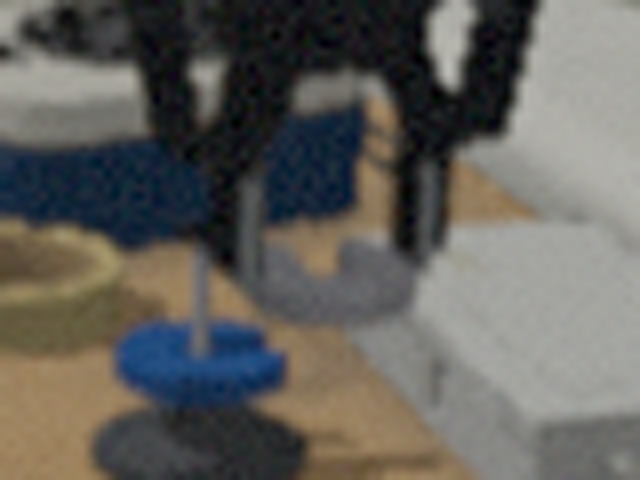

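Steel is held level, and blue is visible seated on the carrier at (200,360). Staging on the right of the carrier.

Emit:
move_arm(rows=[[2.2,0.55,0,0,0,0,-1],[2.2,0.55,0,0,0,0,-1],[2.2,0.55,0,0,0,0,-1],[2.2,0.48,0,0,0,0,-1],[0,0,2,0,0,0,-1],[0,0,2,0,0,0,-1],[0,0,2,0,0,0,-1],[0,0,1.5,0,0,0,-1],[0,0,0.3,0,0,0,-1],[0,0,0,0,0,0,-1],[0,0,0,0,0,0,-1]])

```text
time: 15.88
tool_pos: [0.6237, 0.0193, 0.0728]
tool_rot: [0.0, 0.707, 0.707, 0.0]
contact_force: [-0.6, -0.1, -2.0]
gripper_width: 0.609
grasp_force: 63.2
```

Run:
```python
from h import *
plan(623,105,71.5,90)
s=manip.state();f=manip.grab_frame("side");u,v=proj(f,[.623,.06,.06])[0].astype(int)
cv2.imwrite("pics/b3.png",cv2.resize(f["img"][v-35:v+25,u-40:u+40],None,fx=8,fy=8,interpolation=2))
```

```text
yaw 89.95 tilt [ 9.e-04 -1.e-04 -1.e+00] turn -0.05 shift [ 8.57 -0.07  0.13]
```

View pics/b3.png

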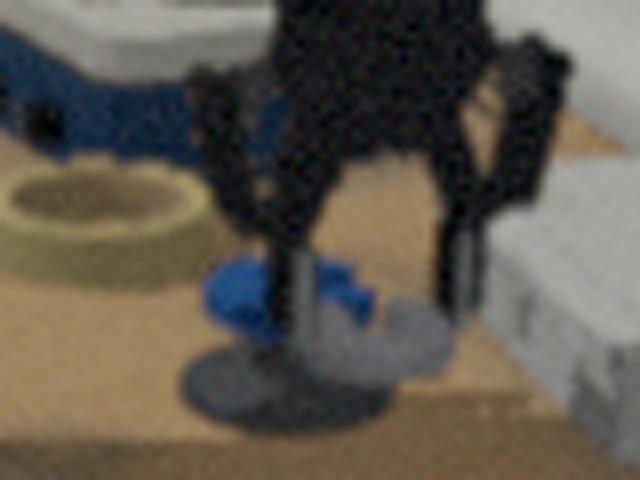

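Steel is staged in front of the carrier, its underside just above blue's top. Sliding in, then lowering to contact.

Emit:
move_arm(rows=[[1,-0.07,0,0,0,0,-1],[1.2,0,0,0,0,0,-1],[1.2,0,0,0,0,0,-1],[1.2,0,0,0,0,0,-1],[1.2,0,0,0,0,0,-1],[1.2,0,0,0,0,0,-1],[1,0,0,0,0,0,-1],[0.6,0,0,0,0,0,-1],[0,0,0,0,0,0,-1],[0,0,0,0,0,0,-1]])

```text
time: 16.77
tool_pos: [0.6224, 0.1056, 0.0719]
tool_rot: [0.0, 0.707, 0.707, -0.0]
contact_force: [-0.0, -0.2, -2.8]
gripper_width: 0.604
grasp_force: 63.2
```

Emit:
move_arm(rows=[[0,0,0.25,0,0,0,-1],[0,0,0,0,0,0,-1],[0,0,0,0,0,0,-1]])

```text
time: 17.02
tool_pos: [0.6223, 0.1047, 0.0691]
tool_rot: [-0.0, 0.707, 0.707, -0.0]
contact_force: [-0.2, 0.1, -1.8]
gripper_width: 0.608
grasp_force: 63.2
```

Emit:
move_arm(rows=[[0,0,0.1,0,0,0,-1],[0,0,0,0,0,0,-1],[0,0,0,0,0,0,-1]])

```text
time: 17.27
tool_pos: [0.6225, 0.1051, 0.0685]
tool_rot: [0.0, 0.707, 0.707, 0.0]
contact_force: [-0.0, 0.1, -0.6]
gripper_width: 0.607
grasp_force: 63.2
```

Run:
```python
from h import *
plan(623,105,68.5,90)
s=manip.state();print(s["contact_force"])
```

```text
yaw 89.99 tilt [ 1.e-04 -1.e-04 -1.e+00] turn -0.01 shift [-0.01  0.05  0.  ]
[-3.95934333e-04  1.46625917e-01 -6.44218122e-01]
```

Emit:
move_arm(rows=[[0,0,0.06,0,0,0,-1],[0,0,0,0,0,0,-1],[0,0,0,0,0,0,-1]])

```text
time: 17.52
tool_pos: [0.6226, 0.1052, 0.0684]
tool_rot: [0.0, 0.707, 0.707, -0.0]
contact_force: [-0.8, -1.7, 2.2]
gripper_width: 0.61
grasp_force: 63.6
```

Emit:
move_arm(rows=[[0,0,0,0,0,0,0.3],[0,0,0,0,0,0,0.45],[0,0,0,0,0,0,0.5],[0,0,0,0,0,0,0.5],[0,0,-0.5,0,0,0,0.5],[0,0,-1.5,0,0,0,0.5],[0,0,-3,0,0,0,0.5],[0,0,-3,0,0,0,0.5],[0,0,-3,0,0,0,0.45],[0,0,0,0,0,5,0.45],[0,0,0,0,0,5,0.45],[0,0,0,0,0,0,0.45],[0,0,0,0,0,0,0.45]])

```text
time: 18.6
tool_pos: [0.6227, 0.1054, 0.1791]
tool_rot: [0.0, 0.765, 0.644, 0.0]
contact_force: [0.6, 0.5, -0.2]
gripper_width: 0.725
grasp_force: 0.0
```

```bash
python3 -c "
from h import *
plan(417,25.5,60,80)"
```

```text
yaw 80.13 tilt [ 1.2e-03  1.0e-04 -1.0e+00] turn 0.13 shift [-11.44 -18.87  11.91]
```

Emit:
move_arm(rows=[[-1.63,-2.7,0,0,0,0,0.45],[-1.63,-2.7,0,0,0,0,0.45],[-1.63,-2.7,0,0,0,0,0.45],[-1.63,-2.7,0,0,0,0,0.45],[-1.63,-2.7,0,0,0,0,0.45],[-1.63,-2.7,0,0,0,0,0.45],[-1.66,-2.67,0,0,0,0,0.45],[0,0,3,0,0,0,0.45],[0,0,3,0,0,0,0.45],[0,0,3,0,0,0,0.45],[0,0,2.9,0,0,0,0.45],[0,0,0,0,0,0,0.45],[0,0,0,0,0,0,0.45],[0,0,0,0,0,0,0.45]])

```text
time: 19.77
tool_pos: [0.4178, 0.0253, 0.0604]
tool_rot: [0.001, 0.766, 0.643, 0.001]
contact_force: [0.5, -0.3, -0.3]
gripper_width: 0.728
grasp_force: 0.0
```

Run:
```python
from h import *
plan(417,25.5,22,80)
o=[]
for n,X in(("top",[.623,.105,.06]),("side",[.417,.025,.04])):
    f=manip.grab_frame(n);u,v=proj(f,X)[0].astype(int)
    k=35
    o.append(cv2.resize(f["img"][v-k:v+k,u-k:u+k],(390,390),interpolation=2))
cv2.imwrite("pics/c1.png",np.hstack(o))
```

```text
yaw 80.06 tilt [ 1.7e-03 -2.0e-04 -1.0e+00] turn 0.06 shift [ 0.   -0.08  3.84]
```

View pics/c1.png

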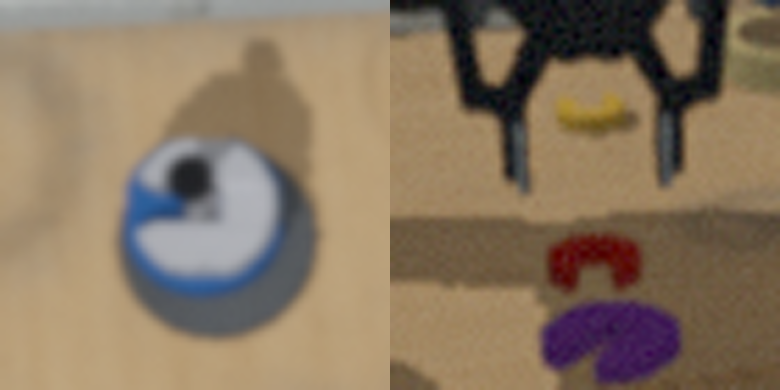

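Steel is centred with its slot facing +y, a quarter turn from blue, and the jaws straddle red. That was my last allowed picture, so from here I check by numbers only.

Emit:
move_arm(rows=[[0,-0.08,1.5,0,0,0,0.45],[0,0,1.5,0,0,0,0.45],[0,0,0.6,0,0,0,0.45],[0,0,0.2,0,0,0,0.45],[0,0,0,0,0,0,0.45],[0,0,0,0,0,0,0],[0,0,0,0,0,0,-1],[0,0,0,0,0,0,-1],[0,0,0,0,0,0,-1],[0,0,0,0,0,0,-1],[0,0,0,0,0,0,-1],[0,0,0,0,0,0,-1],[0,0,0,0,0,0,-1]])

```text
time: 20.95
tool_pos: [0.4175, 0.0254, 0.0226]
tool_rot: [0.001, 0.766, 0.643, 0.001]
contact_force: [-0.7, -0.1, 6.3]
gripper_width: 0.522
grasp_force: 61.9
```

Emit:
move_arm(rows=[[0,0,-1,0,0,0,-1],[0,0,-2,0,0,0,-1],[0,0,-3,0,0,0,-1],[0,0,-3,0,0,0,-1],[0,0,-3,0,0,0,-1],[0,0,-1,0,0,-7,-1],[0,0,0,0,0,-7,-1],[0,0,0,0,0,-7,-1],[0,0,0,0,0,-7,-1],[0,0,0,0,0,-7,-1],[0,0,0,0,0,-7,-1],[0,0,0,0,0,-7,-1],[0,0,0,0,0,-7,-1],[0,0,0,0,0,-7,-1],[0,0,0,0,0,-7,-1],[0,0,0,0,0,-7,-1],[0,0,0,0,0,-7,-1],[0,0,0,0,0,-7,-1],[0,0,0,0,0,-7,-1],[0,0,0,0,0,-2,-1]])

```text
time: 22.62
tool_pos: [0.4156, 0.0256, 0.1512]
tool_rot: [-0.0, -0.002, 1.0, -0.0]
contact_force: [0.5, -0.2, -2.5]
gripper_width: 0.518
grasp_force: 61.7
```

Emit:
move_arm(rows=[[0,0,0,0,0,0,-1],[0,0,0,0,0,0,-1]])

```text
time: 22.78
tool_pos: [0.4158, 0.0256, 0.1511]
tool_rot: [0.0, 0.0, 1.0, -0.0]
contact_force: [0.2, 0.2, -0.7]
gripper_width: 0.521
grasp_force: 61.7
```

Run:
```python
from h import *
plan(540,105,90,180);s=manip.state();p=s["tool_pos"]
f=manip.grab_frame("side");hsv=cv2.cvtColor(f["img"],40)
u,v=proj(f,p-[0,0,.02])[0];m=(((hsv[...,0]<8)|(hsv[...,0]>170))&(hsv[...,1]>140)).astype(np.uint8)
w=m*0;cv2.circle(w,(int(u),int(v)),22,1,-1);m&=w
ys,xs=np.nonzero(m);print("tcp-20 px",u,v,"red",xs.min(),xs.max(),ys.min(),ys.max(),m.sum())
# expected silhouette of a 50x12 disc, bottom 24 mm below TCP
a=np.linspace(0,6.28,80);P=[p+[.025*np.cos(t),.025*np.sin(t),-z/1000] for t in a for z in(24,12)]
q=proj(f,P);print("expected",q.min(0).round(1),q.max(0).round(1))
```

```text
yaw 179.94 tilt [ 1.e-04 -0.e+00 -1.e+00] turn -0.06 shift [-12.42   7.94   6.11]
tcp-20 px 231.97500444939735 184.77404879327176 red 223 240 173 188 60
expected [222.4 179. ] [241.4 189.3]
```

Red is held and centred along its slot: px 223–240 against 222–241 expected. Staging.

Emit:
move_arm(rows=[[-3.1,1.98,0,0,0,0,-1],[-3.1,1.98,0,0,0,0,-1],[-3.1,1.98,0,0,0,0,-1],[-3.1,2,0,0,0,0,-1],[0,0,2,0,0,0,-1],[0,0,2,0,0,0,-1],[0,0,2,0,0,0,-1],[0,0,0.6,0,0,0,-1],[0,0,0,0,0,0,-1],[0,0,0,0,0,0,-1],[0,0,0,0,0,0,-1]])

```text
time: 23.75
tool_pos: [0.541, 0.105, 0.0865]
tool_rot: [0.001, 0.0, 1.0, 0.0]
contact_force: [0.3, -0.2, -1.7]
gripper_width: 0.526
grasp_force: 61.8
```

```bash
python3 -c "
from h import *
plan(623,105,84,180)"
```

```text
yaw 179.99 tilt [ 2.6e-03  2.0e-04 -1.0e+00] turn -0.01 shift [-8.2   0.    0.25]
```

Emit:
move_arm(rows=[[-1,0,0.1,0,0,0,-1],[-1.2,0,0.1,0,0,0,-1],[-1.2,0,0,0,0,0,-1],[-1.2,0,0,0,0,0,-1],[-1.2,0,0,0,0,0,-1],[-1,0,0,0,0,0,-1],[-0.8,0,0,0,0,0,-1],[-0.6,0,0,0,0,0,-1],[0,0,0,0,0,0,-1],[0,0,0,0,0,0,-1],[0,0,0,0,0,0,-1]])

```text
time: 24.67
tool_pos: [0.6215, 0.105, 0.0827]
tool_rot: [-0.0, -0.0, 1.0, -0.0]
contact_force: [-0.3, 0.0, -2.2]
gripper_width: 0.52
grasp_force: 61.8
```

Emit:
move_arm(rows=[[0,0,0.2,0,0,0,-1],[0,0,0,0,0,0,-1],[0,0,0,0,0,0,-1]])

```text
time: 24.92
tool_pos: [0.6216, 0.105, 0.0807]
tool_rot: [-0.0, -0.0, 1.0, -0.0]
contact_force: [-0.1, -0.6, -0.6]
gripper_width: 0.52
grasp_force: 61.8
```

Emit:
move_arm(rows=[[0,0,0.08,0,0,0,-1],[0,0,0,0,0,0,-1],[0,0,0,0,0,0,-1]])

```text
time: 25.17
tool_pos: [0.6219, 0.1051, 0.0807]
tool_rot: [-0.0, -0.0, 1.0, 0.0]
contact_force: [-3.2, -0.4, 4.7]
gripper_width: 0.526
grasp_force: 62.4
```

Emit:
move_arm(rows=[[0,0,0,0,0,0,0.15],[0,0,0,0,0,0,0.3],[0,0,0,0,0,0,0.3],[0,0,0,0,0,0,0.3],[0,0,-0.5,0,0,0,0.3],[0,0,-1.5,0,0,0,0.3],[0,0,-3,0,0,0,0.3],[0,0,-3,0,0,0,0.3],[0,0,-2,0,0,0,0.3],[0,0,0,0,0,7,0.3],[0,0,0,0,0,7,0.3],[0,0,0,0,0,7,0.3],[0,0,0,0,0,7,0.3],[0,0,0,0,0,7,0.3],[0,0,0,0,0,7,0.3],[0,0,0,0,0,7,0.3],[0,0,0,0,0,7,0.3],[0,0,0,0,0,7,0.3],[0,0,0,0,0,7,0.3],[0,0,0,0,0,7,0.3]])

```text
time: 26.83
tool_pos: [0.6224, 0.105, 0.1819]
tool_rot: [0.001, 0.625, 0.781, 0.001]
contact_force: [-0.1, 0.0, -0.9]
gripper_width: 0.648
grasp_force: 0.0
```

Emit:
move_arm(rows=[[0,0,0,0,0,7,0.3],[0,0,0,0,0,7,0.3],[0,0,0,0,0,7,0.3],[0,0,0,0,0,0,0.3],[0,0,0,0,0,0,0.3]])

```text
time: 27.25
tool_pos: [0.6224, 0.105, 0.1814]
tool_rot: [0.001, 0.754, 0.657, 0.001]
contact_force: [-0.1, -0.2, 0.3]
gripper_width: 0.651
grasp_force: 0.0
```

Run:
```python
from h import *
plan(460,230,60,82);print(manip.state()["tool_pos"])
```

```text
yaw 82.19 tilt [ 0.0016  0.     -1.    ] turn 0.19 shift [ 10.12 -17.82  12.14]
[0.62237051 0.10501203 0.18143886]
```

Emit:
move_arm(rows=[[1.69,-2.97,0,0,0,0,0.3],[1.69,-2.97,0,0,0,0,0.3],[1.69,-2.97,0,0,0,0,0.3],[1.69,-2.97,0,0,0,0,0.3],[1.69,-2.97,0,0,0,0,0.3],[1.69,-2.97,0,0,0,0,0.3],[0,0,3,0,0,0,0.3],[0,0,3,0,0,0,0.3],[0,0,3,0,0,0,0.3],[0,0,3,0,0,0,0.3],[0,0,0,0,0,0,0.3],[0,0,0,0,0,0,0.3],[0,0,0,0,0,0,0.3]])

```text
time: 28.33
tool_pos: [0.4609, 0.2306, 0.0621]
tool_rot: [0.001, 0.754, 0.657, 0.001]
contact_force: [0.0, -0.4, 1.1]
gripper_width: 0.65
grasp_force: 0.0
```

Run:
```python
from h import *
plan(460,230,23,82)
f=manip.grab_frame("top");hsv=cv2.cvtColor(f["img"],40);H,S,V=[hsv[...,i].astype(int) for i in range(3)]
u,v=proj(f,[.623,.105,.07])[0].astype(int);w=np.zeros(H.shape,np.uint8);cv2.circle(w,(int(u),int(v)),22,1,-1)
for n,m,z in(("red",((H<8)|(H>170))&(S>140),.07),("blue",(abs(H-108)<12)&(S>120),.046)):
    print(n,slotdisc(f,((m&(w>0))*255).astype(np.uint8),z),(m&(w>0)).sum())
g=manip.grab_frame("side");hsv=cv2.cvtColor(g["img"],40);H,S=hsv[...,0].astype(int),hsv[...,1].astype(int)
u,v=proj(g,[.46,.23,.006])[0].astype(int);m=(abs(H-24)<8)&(S>118);w=m*0;w[v-12:v+12,u-20:u+20]=1;ys,xs=np.nonzero(m&(w>0))
print("brass px",xs.min(),xs.max(),ys.min(),ys.max())
P=[[.46+.021*np.cos(t),.23+.021*np.sin(t),z] for t in np.linspace(0,6.28,60) for z in(0,.012)];q=proj(g,P);print(q.min(0),q.max(0))
```

```text
yaw 82.07 tilt [ 2.5e-03  8.0e-04 -1.0e+00] turn 0.07 shift [-0.07 -0.08  3.91]
red {'circ': (621.3, 106.0), 'd': 49.0, 'hull': array([620.2, 105.8]), 'yawSG': np.float64(-2.4), 'yawSH': np.float64(-2.7)} 229
blue {'circ': (608.9, 108.1), 'd': 59.2, 'hull': array([602.3, 110.1]), 'yawSG': np.float64(4.5), 'yawSH': np.float64(5.3)} 60
brass px 227 247 197 205
[226.82971895 196.6583945 ] [240.07305309 204.80733666]
```

Red is seated at (621,106) with its slot at about 0°. Gripping brass.

Emit:
move_arm(rows=[[-0.07,-0.08,1.5,0,0,0,0.3],[0,0,1.5,0,0,0,0.3],[0,0,0.6,0,0,0,0.3],[0,0,0.3,0,0,0,0.3],[0,0,0,0,0,0,0.3],[0,0,0,0,0,0,-0.2],[0,0,0,0,0,0,-1],[0,0,0,0,0,0,-1],[0,0,0,0,0,0,-1],[0,0,0,0,0,0,-1],[0,0,0,0,0,0,-1],[0,0,0,0,0,0,-1],[0,0,0,0,0,0,-1]])

```text
time: 29.52
tool_pos: [0.4601, 0.2301, 0.0228]
tool_rot: [0.001, 0.755, 0.656, 0.001]
contact_force: [-0.5, -0.1, 6.0]
gripper_width: 0.431
grasp_force: 60.7
```

Emit:
move_arm(rows=[[0,0,-1,0,0,0,-1],[0,0,-2,0,0,0,-1],[0,0,-3,0,0,0,-1],[0,0,-3,0,0,0,-1],[0,0,-3,0,0,0,-1],[0,0,-2,0,0,-4,-1],[0,0,0,0,0,-4,-1],[0,0,0,0,0,0,-1],[0,0,0,0,0,0,-1]])

```text
time: 30.27
tool_pos: [0.4583, 0.2295, 0.1611]
tool_rot: [-0.0, 0.708, 0.707, -0.0]
contact_force: [-0.1, -0.1, -1.0]
gripper_width: 0.429
grasp_force: 60.3
```

Run:
```python
from h import *
plan(623,20,100,90);s=manip.state();p=s["tool_pos"];print(p,s["grasp_force"])
f=manip.grab_frame("side");hsv=cv2.cvtColor(f["img"],40);H,S=hsv[...,0].astype(int),hsv[...,1].astype(int)
u,v=proj(f,p-[0,0,.018])[0].astype(int);w=np.zeros(H.shape,bool);w[v-14:v+14,u-16:u+17]=1
m=(abs(H-24)<8)&(S>118)&w;ys,xs=np.nonzero(m);print("brass",xs.min(),xs.max(),ys.min(),ys.max(),m.sum())
P=[p+[.021*np.cos(t),.021*np.sin(t),-z/1000] for t in np.linspace(0,6.28,60) for z in(24,12)];q=proj(f,P);print("exp",q.min(0),q.max(0))
```

```text
yaw 89.91 tilt [-4.e-04 -1.e-04 -1.e+00] turn -0.09 shift [-20.95  16.47   6.11]
[0.45831232 0.22945768 0.16107968] 60.312823369167745
brass 227 237 156 162 54
exp [224.44790992 155.71918495] [238.24987079 163.1494471 ]
```

Emit:
move_arm(rows=[[-2.62,2.06,0,0,0,0,-1],[-2.62,2.06,0,0,0,0,-1],[-2.62,2.06,0,0,0,0,-1],[-2.62,2.06,0,0,0,0,-1],[-2.62,2.06,0,0,0,0,-1],[-2.62,2.06,0,0,0,0,-1],[-2.62,2.06,0,0,0,0,-1],[-2.62,2.06,0,0,0,0,-1],[0,0,2,0,0,0,-1],[0,0,2,0,0,0,-1],[0,0,2,0,0,0,-1],[0,0,0.4,0,0,0,-1],[0,0,0,0,0,0,-1],[0,0,0,0,0,0,-1],[0,0,0,0,0,0,-1]])

```text
time: 31.57
tool_pos: [0.6243, 0.0201, 0.0985]
tool_rot: [0.001, 0.707, 0.707, 0.001]
contact_force: [-0.1, 0.9, -0.5]
gripper_width: 0.426
grasp_force: 60.4
```

```bash
python3 -c "
from h import *
plan(622.5,105,96,90)"
```

```text
yaw 90.0 tilt [ 1.9e-03 -2.0e-04 -1.0e+00] turn 0.0 shift [ 8.49 -0.18  0.25]
```

Emit:
move_arm(rows=[[0,-0.17,0.2,0,0,0,-1],[1,0,0,0,0,0,-1],[1.2,0,0,0,0,0,-1],[1.2,0,0,0,0,0,-1],[1.2,0,0,0,0,0,-1],[1.2,0,0,0,0,0,-1],[1.2,0,0,0,0,0,-1],[0.9,0,0,0,0,0,-1],[0.6,0,0,0,0,0,-1],[0,0,0,0,0,0,-1],[0,0,0,0,0,0,-1]])

```text
time: 32.48
tool_pos: [0.6218, 0.1053, 0.095]
tool_rot: [0.0, 0.707, 0.707, -0.0]
contact_force: [-0.1, -0.3, -1.1]
gripper_width: 0.43
grasp_force: 60.4
```

Emit:
move_arm(rows=[[0,0,0.2,0,0,0,-1],[0,0,0,0,0,0,-1],[0,0,0,0,0,0,-1]])

```text
time: 32.73
tool_pos: [0.6218, 0.1045, 0.093]
tool_rot: [-0.0, 0.707, 0.707, -0.0]
contact_force: [-0.0, -0.2, -1.0]
gripper_width: 0.427
grasp_force: 60.4
```

Emit:
move_arm(rows=[[0,0,0.07,0,0,0,-1],[0,0,0,0,0,0,-1],[0,0,0,0,0,0,-1]])

```text
time: 32.98
tool_pos: [0.622, 0.1046, 0.0929]
tool_rot: [0.0, 0.707, 0.707, -0.0]
contact_force: [-1.5, -0.4, 2.8]
gripper_width: 0.432
grasp_force: 60.8
```

Brass is seated. Releasing, rising and retreating to the right-front.

Emit:
move_arm(rows=[[0,0,0,0,0,0,0],[0,0,0,0,0,0,0.15],[0,0,0,0,0,0,0.2],[0,0,0,0,0,0,0.2],[0,0,-0.5,0,0,0,0.2],[0,0,-1.5,0,0,0,0.2],[0,0,-3,0,0,0,0.2],[0,0,-3,0,0,0,0.2],[0,0,-2,0,0,0,0.2],[-3,-2,0,0,0,0,0.2],[-3,-3,0,0,0,0,0.2],[-3,-3,0,0,0,0,0.2],[-3,-3,0,0,0,0,0.2],[-3,-3,0,0,0,0,0.2],[0,0,0,0,0,0,0.2],[0,0,0,0,0,0,0.2]])

```text
time: 34.32
tool_pos: [0.4834, -0.0441, 0.1939]
tool_rot: [0.001, 0.708, 0.706, 0.001]
contact_force: [0.4, 0.6, 0.7]
gripper_width: 0.601
grasp_force: 0.0
```

Run:
```python
from h import *
s=manip.state();print(s["tool_pos"],s["time"])
f=manip.grab_frame("top");f0=pickle.load(open("top0.pkl","rb"));hsv=cv2.cvtColor(f["img"],40);H,S,V=[hsv[...,i].astype(int) for i in range(3)]
u,v=proj(f,[.623,.105,.07])[0].astype(int);w=np.zeros(H.shape,np.uint8);cv2.circle(w,(int(u),int(v)),22,1,-1)
mk=lambda m:((m&(w>0))*255).astype(np.uint8)
print("brass",slotdisc(f,mk((abs(H-24)<8)&(S>118)),.082))
for n,m,z in(("red",((H<8)|(H>170))&(S>140),.07),("blue",(abs(H-108)<12)&(S>120),.046)):
    k=mk(m)>0;ys,xs=np.nonzero(k);P=cast(f,np.c_[xs,ys],z)*1000;c=cv2.minEnclosingCircle(P.astype(np.float32));print(n,len(xs),np.round(c[0],1),c[1])
# side-view colour bands down the stack
g=manip.grab_frame("side")
for z in(92,82,76,70,64,58,52,46,40,36):
    X=[.623-.29*.021,.105-.87*.021,z/1000] if z>58 else [.623-.29*.03,.105-.87*.03,z/1000]
    a,b=proj(g,X)[0].round().astype(int);print(z,g["img"][b,a].tolist())
d=cv2.absdiff(f["img"],f0["img"]).max(2)
for n,(a,b,r) in dict(jar=(393,158,18),tape=(143,188,20),vial=(419,201,8),purple=(303,258,14),teal=(340,179,12)).items():print(n,d[b-r:b+r,a-r:a+r].mean().round(1))
```

```text
[ 0.48336771 -0.04406617  0.1938579 ] 34.3167
brass {'circ': (621.2, 106.1), 'd': 44.9, 'hull': array([620.8, 105. ]), 'yawSG': np.float64(72.5), 'yawSH': np.float64(72.8)}
red 58 [620.5 105.8] 22.83302879333496
blue 61 [608.3 107.9] 28.424287796020508
92 [58, 62, 63]
82 [52, 121, 150]
76 [36, 83, 106]
70 [28, 46, 120]
64 [7, 13, 102]
58 [94, 91, 106]
52 [108, 106, 105]
46 [97, 84, 82]
40 [85, 51, 28]
36 [73, 38, 9]
jar 10.4
tape 47.3
vial 10.6
purple 49.4
teal 60.7
```

Every layer reads correctly. The tape region's difference probably comes from the arm's moved shadow, so I'll check the bystanders by template match before handing in.

Run:
```python
from h import *
for cam,R in(("side",dict(tape=(271,192,18,14),jar=(352,250,22,32),vial=(311,285,9,13))),("top",dict(tape=(143,188,24,24),jar=(398,150,25,25),vial=(419,201,9,9)))):
    f=manip.grab_frame(cam)["img"];f0=pickle.load(open(cam+"0.pkl","rb"))["img"]
    e=lambda i:cv2.cvtColor(i,40)[...,1]
    for n,(a,b,w,h) in R.items():
        t=e(f0)[b-h:b+h,a-w:a+w];r=cv2.matchTemplate(e(f)[b-h-8:b+h+8,a-w-8:a+w+8],t,5);_,s,_,l=cv2.minMaxLoc(r);print(cam,n,round(s,2),l[0]-8,l[1]-8)
```

```text
side tape 0.6 0 -1
side jar 0.95 0 0
side vial 0.99 0 0
top tape 0.9 0 0
top jar 1.0 0 0
top vial 1.0 0 0
```

The jar, vial and tape have not moved. Handing in.

```bash
python3 -c "
from plant import manip
print(manip.job_done())"
```

```text
the job is handed in; nothing more can be done
None
```

All four masses are on the carrier in order (blue, steel, red, brass on top), each slot set a quarter turn from the one below, released and handed in at about 34 s; camera checks showed the jar, tape roll and vial unmoved, and brass's quarter turn rests on the gripper's angle at release because the cap hid its slot.

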